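Refill the orange jar and bring it round to the front of the parts carousel

TASK

Pour all six nuts from the red scoop into the orange-banded jar on the parts carousel and stand the empty scoop upright back on the bench, let go. Then turn the carousel until the orange jar stands right in front, in line with the yellow arrow on the base, and finish with the black T-handle gripped, holding the turntable still there. Keep the jars in their seats and leave the other things on the bench where they are.

Things in the scene. Friction and masses are not known exactly. Their poses are not given: they have to be found in the camera images.
- base_mid (a point): the fixed grey base of the carousel, 300 mm across and 13 mm high; this point lies on the turning axis at the top of the base. Its -x axis points along the base to the yellow arrow on a 56 mm wide tongue that reaches 195 mm from the axis: that side is the front. z up
- t_handle_mid (a point): black T-handle on the 14 mm steel column of the turntable, on the turning axis; the crossbar is 80 mm long along its own y, 16 mm thick along its own x and 26 mm high; this point is the bar's centre, 165 mm above the bench. Pinch it across its thickness from above; it turns with the turntable
- turntable (a joint): the grey round turntable (290 mm across, top 34 mm above the bench) on a free bearing with light friction (about 0.03 N m) and no end stops; rad turned since the start, counter-clockwise seen from above, 0 at the start. Five seats, 72 degrees apart, centred 100 mm from the axis, each with an 8 mm high rim, hold five jars whose mouths lie 114 mm above the bench
- jar_mid (a point): the orange-banded jar: clear round open tub with an orange rim and band, 84 mm outside diameter, 78 mm inside, 80 mm high, floor 4 mm thick, empty at the start, loose in its seat (about 1.5 mm play); this point is its centre, 40 mm above its underside. z up
- plain_jar_mid (a point): the other empty loose jar, the same but with a grey rim and band; this point is its centre. The three remaining jars are grey-banded too, full of hardware and fixed to the turntable
- scoop_grip (a point): red hardware scoop (about 160 g empty) standing flat on the bench; this point is the centre of its straight black handle, 34 mm above the scoop's underside. The handle is 76 mm long along x, 16 mm thick along y, 22 mm high; x points along the handle away from the scoop, z up when it stands
- scoop_lip (a point): middle of the scoop's open pouring lip, 56 mm wide outside, 148 mm from scoop_grip towards -x and 4 mm below it; same axes. A ramp rises to it at 28 degrees from the well's floor, between side walls. The nuts slide out over it once the scoop is tipped lip-down by about 45 to 60 degrees
- nut1: one of six steel M12 hex nuts, 19 mm across the flats (about 21 mm across the corners), 10 mm thick, 17 g; origin at the centre of one flat face, z along the bore
- nut2: one of six steel M12 hex nuts, 19 mm across the flats (about 21 mm across the corners), 10 mm thick, 17 g; origin at the centre of one flat face, z along the bore
- nut3: one of six steel M12 hex nuts, 19 mm across the flats (about 21 mm across the corners), 10 mm thick, 17 g; origin at the centre of one flat face, z along the bore
- nut4: one of six steel M12 hex nuts, 19 mm across the flats (about 21 mm across the corners), 10 mm thick, 17 g; origin at the centre of one flat face, z along the bore
- nut5: one of six steel M12 hex nuts, 19 mm across the flats (about 21 mm across the corners), 10 mm thick, 17 g; origin at the centre of one flat face, z along the bore
- nut6: one of six steel M12 hex nuts, 19 mm across the flats (about 21 mm across the corners), 10 mm thick, 17 g; origin at the centre of one flat face, z along the bore
- screwdriver_grip (a point): bystander: screwdriver with an orange handle, 200 mm long, lying; point in its handle
- wrench_grip (a point): bystander: steel wrench, 180 mm long, lying; point in its handle
- spray_can_mid (a point): bystander: white and blue spray can, 58 mm across, 170 mm high; its centre
- plug_box_mid (a point): bystander: cardboard spark plug carton 85 x 30 x 30 mm, lying; its centre
- grease_tin_mid (a point): bystander: green grease tin, 72 mm across, 46 mm high; its centre
- t_handle: the same black T-handle; origin at the centre of the crossbar's underside, 152 mm above the bench
- scoop: the same red scoop; origin at the centre of the underside of its well, axes as scoop_grip, which lies 70 mm from it towards +x. The well holds the nuts: 56 mm long, 50 mm wide inside, floor 3 mm thick, walls 45 mm high
Not all that is in view belongs to the job. There is more than one size of the scoop; the job needs the smaller. Leave any brown look-alike of the part that bears jar_mid alone.

How it is judged (in metres and radians):
On the way, in this order (a step that is already met when the one before it is completed fails the run):
1. all six nuts lie in the orange jar (horizontal distance between each of nut1, nut2, nut3, nut4, nut5, nut6 and jar_mid below 0.042 m and height (world z) of nut1 between 0.036 and 0.095 m and height (world z) of nut2 between 0.036 and 0.095 m and height (world z) of nut3 between 0.036 and 0.095 m and height (world z) of nut4 between 0.036 and 0.095 m and height (world z) of nut5 between 0.036 and 0.095 m and height (world z) of nut6 between 0.036 and 0.095 m and angle between each of jar_mid, plain_jar_mid's own z axis and vertical below 0.12 rad and height (world z) of each of jar_mid, plain_jar_mid below 0.08 m), for 0.3 s.
2. the empty scoop stands upright on the bench, let go (height (world z) of scoop_grip below 0.04 m and angle between scoop_grip's own z axis and vertical below 0.06 rad and contact force between each of the arm, the fingers and scoop below 0.05 N), for 0.2 s.
At the end, for the whole second after the job is handed in: Six nuts in the orange jar; both loose jars upright in their seats; scoop flat on the bench, untouched; orange jar in front, centre within 12 mm (7 degrees) of the line from axis to arrow; turntable at rest (under 0.05 rad/s), fingers gripping the T-handle (over 2 N) (all of step 1 and all of step 2 and y of jar_mid in the frame of base_mid between -0.012 and 0.012 m and x of jar_mid in the frame of base_mid below -0.085 m and velocity of joint turntable between -0.05 and 0.05 rad/s and contact force between the fingers and t_handle above 2 N); the arm keeps its last pose, push and grip.
It fails at once if a bystander (screwdriver, wrench, spray can, carton or tin) is moved more than 30 mm (distance of any of screwdriver_grip, wrench_grip, spray_can_mid, plug_box_mid, grease_tin_mid from where it was at the start of the episode above 0.03 m).
It fails at once if a jar is tipped or pulled from its seat (angle between any of jar_mid, plain_jar_mid's own z axis and vertical above 0.35 rad or height (world z) of any of jar_mid, plain_jar_mid above 0.095 m).
It also fails if it takes over 64 s, if anything falls off the work surface, if the arm or the gripper's body presses on something with over 40 N, if the wrist force passes 120 N, or if a joint passes its speed limit or range.

ROBOT

A 6-joint arm with a two-finger parallel gripper is mounted at the origin on the work surface. World frame = base frame: x ahead of the robot, y to its left, z up, the work surface at z = 0. Lengths are in mm, angles in rad, forces in N, time in s.
With the tool pointing down it reaches from about 275 to 750 mm from the base axis. Payload 10.2 kg.
Tool frame: the origin (TCP) lies at the very end of the fingers, on their centre line; the grasp point (between the pads) lies 19 mm behind it; z points along the fingers, y is the line along which they close (so a half turn about z gives the same grasp; the last joint's range is limited). The gripper opens to 85 mm and grips with 20 to 120 N. Pads are 22 mm wide; open, the fingers measure 114 mm over their backs; the gripper's body (76 mm by 85 mm) begins 54 mm behind the grasp point. The pads swing forward as they close: fully open they stand 13 mm farther back than shut.
Start: joints at [1.117, 0.313, 1.498, -0, 1.331, -0.223], TCP at [120.11, 511.082, 231.294] pointing down, gripper open.
Joint ranges: [-2.94, 2.94], [-0.97, 2.17], [0.19, 2.56], [-1.23, 4.37], [0.02, 3.11], [-2.88, 2.88]. Speed limits (rad/s): [2.39, 2.39, 3.01, 3.14, 3.14, 3.14].

INTERFACE

Orientations are given as a unit quaternion [w, x, y, z].
In Python, from rig import ctrl gives the robot as it stands.
- The arm moves only by the tool step_arm, never from a script. Its argument "increments" is a list of rows, each a list of 3 entries, a list of its own where there are three numbers: the shift along the tool's x, y, z in cm, then the turn, a rotation vector about the tool's x, y, z in degrees, then the opening in per cent of the stroke, from 0 (shut) to 100 (fully open). A call has 1 to 8 rows; each row is the pose to reach, as a shift and turn from the pose commanded when the call began, along the tool's axes at that moment; what a row does not reach only later rows make up. A row lasts 1/8 s, in which the tool goes at most 62.5 mm and 10.7 degrees, less where a joint would pass 70% of its speed; a pose out of reach is approached as far as the arm can. A call with a gripper value outside its range is refused whole. The fingers move at their own pace and stop on an object; "squeeze" is the grip in N (left out, the last holds). Time passes only in rows, so rows that repeat a pose let the fingers close. It gives the time, the measured TCP pose, the force, the opening and the grip force at its end, in the units of the state.
- ctrl.sense(): the state, without advancing time (a new reading comes with each control period).
- ctrl.capture(name): name is "scene" or "top"; returns a dict with "img" (420x560x3 uint8, red, green, blue), "fx", "fy", "cx", "cy" (pixels), "k1" (the pictures are not rectified: a ray, as slopes to the right and down, at radius r is drawn at 1 + k1 r^2 times it, then the intrinsics apply), "extrinsics" (4x4, takes a point from camera to world coordinates). Camera axes: x right, y down, z forward; pixel columns grow to the right and rows downward; lengths in mm; the calibration is good to about 2 mm. A picture is of the moment at which its call begins. There is no depth.
- ctrl.finish_job(): hands the job in; it is judged then, once.
The state is a dict: "time_s": time; "joints": joint angles; "dq": joint speeds; "tau": joint torques, N m; "eef_pos": TCP position; "ee_rot": TCP orientation; "force": force on the tool from outside, world axes, zero at the start; "wrist_torque": the same for the moment, N m; "grip_width": opening from 0.0 (shut) to 1.0 (fully open); "grip_force": force on a finger pad.
Only numpy, scipy, OpenCV 4.12 (cv2) and the standard library are available. Lean on these libraries where they do the work, as an engineer would, in place of code of your own. Each camera call takes 0.05 s, during which the arm holds its last target. There are 200 camera calls.

## Working session

There is one attempt and no reset: what is moved stays moved. The work goes in short steps, Python scripts to look and compute and a tool call to move; the robot and the scene stay as the last step left them, time stands still between calls to the robot, and variables do not carry over. Pictures are saved under pics/ and viewed, at most 10 in all, crops included, and the job is handed in when it is done.

Besides the shell and the picture viewer there is one more tool, called after "Emit:" as a command line: name --argument value ..., lists and objects as JSON in quotes. step_arm: Moves the arm, as the interface text tells. Its arguments: {"type":"object","properties":{"increments":{"type":"array"},"squeeze":{"type":"number"}},"required":["increments"]}

```bash
mkdir -p pics; cat > h.py <<'E'
import numpy as np, cv2, json
from rig import ctrl
from scipy.spatial.transform import Rotation as R
def cap(n):
    c=ctrl.capture(n); c['bgr']=cv2.cvtColor(np.array(c['img'],dtype=np.uint8),cv2.COLOR_RGB2BGR); return c
def ray(c,u,v):
    K=np.array([[c['fx'],0,c['cx']],[0,c['fy'],c['cy']],[0,0,1.]])
    p=cv2.undistortPoints(np.array([[[u,v]]],float),K,np.array([c['k1'],0,0,0,0.]))[0,0]
    T=np.array(c['extrinsics']); d=T[:3,:3]@np.array([p[0],p[1],1]); return T[:3,3],d
def onz(c,u,v,z):
    o,d=ray(c,u,v); return o+d*(z-o[2])/d[2]
def proj(c,P):
    T=np.array(c['extrinsics']); q=T[:3,:3].T@(np.array(P,float)-T[:3,3]); x,y=q[:2]/q[2]; s=1+c['k1']*(x*x+y*y)
    return c['fx']*x*s+c['cx'],c['fy']*y*s+c['cy']
E
python3 - <<'E'
from h import *
for n in('scene','top'):
    c=cap(n); cv2.imwrite(f'pics/{n}0.png',cv2.resize(c['bgr'],(800,600),interpolation=cv2.INTER_CUBIC)); cv2.imwrite(f'{n}0.png',c['bgr'])
    print(n,c['fx'],c['fy'],c['cx'],c['cy'],c['k1'],np.round(c['extrinsics'],3).tolist())
    json.dump({k:(np.array(v).tolist()) for k,v in c.items() if k not in('img','bgr')},open(n+'.json','w'))
print(ctrl.sense())
E
```

```text
scene 502.48592269103295 502.48592269103295 285.5362696215025 213.8507660728704 -0.07566901802547422 [[0.423, 0.703, -0.572, 1490.42], [0.906, -0.317, 0.28, -537.161], [0.015, -0.636, -0.771, 1419.561], [0.0, 0.0, 0.0, 1.0]]
top 526.0065367935127 526.0065367935127 282.26744870226463 207.47180262116655 0.057443179072668965 [[0.026, -0.991, 0.134, 351.224], [-0.999, -0.023, 0.024, -89.514], [-0.021, -0.135, -0.991, 1531.815], [0.0, 0.0, 0.0, 1.0]]
{'time_s': 0.1, 'joints': array([ 1.11659664e+00,  3.13388608e-01,  1.49832492e+00,  2.48526750e-05,
        1.33100467e+00, -2.23382565e-01]), 'dq': array([-0.00083658, -0.0016321 , -0.00389878,  0.00067922, -0.00132584,
        0.00101493]), 'tau': array([ 2.00119728e-03, -4.12898433e+01, -2.60144091e+01, -2.30106352e-04,
        3.02287772e-03, -1.04635643e-05]), 'eef_pos': array([120.00540485, 510.87851082, 230.80871083]), 'ee_rot': array([-1.98419165e-04,  1.15155460e-01,  9.93347323e-01, -5.26772408e-04]), 'force': array([-0.82142507, -0.32405935,  0.26869634]), 'wrist_torque': array([ 0.03191744, -0.07498677,  0.00992651]), 'grip_force': 0.0, 'grip_width': 1.0006741460739093}
```

View pics/scene0.png

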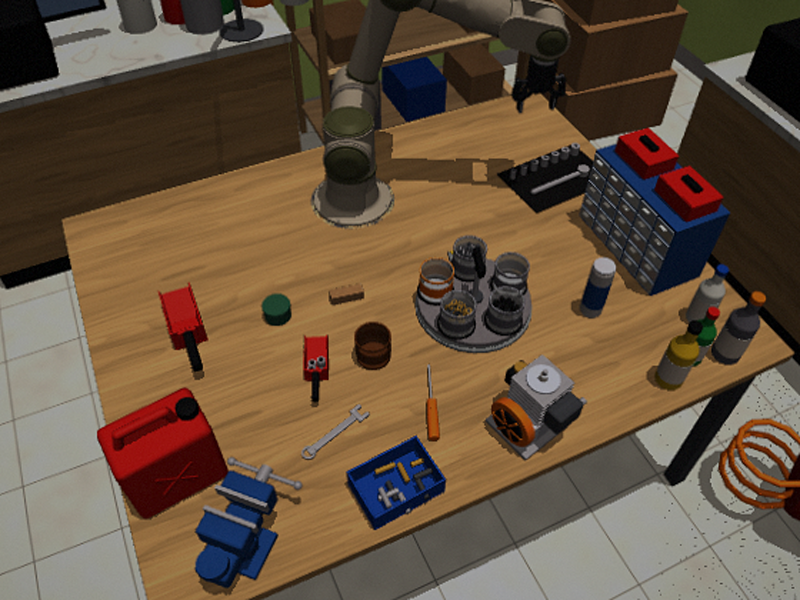

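View pics/top0.png

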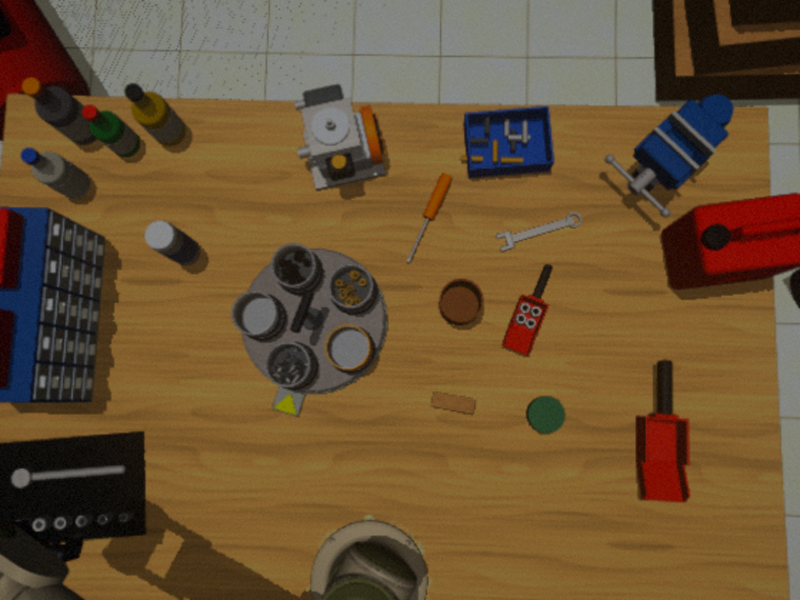

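Scoop candidates in the top picture are the small red scoop with nuts at (527,315) and the big empty red scoop at (664,430). I choose the small one. Jar candidates are the orange-rimmed jar at (350,349), the brown tub at (461,302), and the grey-banded jars at (260,316), (297,267), (352,288) and (291,366). I choose the orange-rimmed one. The yellow arrow is at (289,402), and the bystanders lie around these parts.

```bash
cat > m.py <<'E'
from h import *
out=[]
C={}
for n in('scene','top'):
    c=json.load(open(n+'.json')); c['bgr']=cv2.imread(n+'0.png'); C[n]=c
t,s=C['top'],C['scene']; k=1.4286
def comps(c,lo,hi,roi,m=15):
    x0,y0,x1,y1=[int(a/k) for a in roi]; hsv=cv2.cvtColor(c['bgr'],cv2.COLOR_BGR2HSV)[y0:y1,x0:x1]
    M=cv2.inRange(hsv,np.array(lo),np.array(hi)); res=[]
    for q in cv2.findContours(M,cv2.RETR_EXTERNAL,cv2.CHAIN_APPROX_NONE)[0]:
        if cv2.contourArea(q)>=m: res.append(q+np.array([[[x0,y0]]]))
    return sorted(res,key=lambda q:-cv2.contourArea(q))
# scoop handle & body, top
hb=comps(t,(0,0,0),(180,255,45),(525,255,560,305))[0]; r=cv2.minAreaRect(hb); print('handle top',r)
bp=cv2.boxPoints(r); print('handle corners z45',[np.round(onz(t,*p,45)[:2]).tolist() for p in bp])
rb=comps(t,(0,150,50),(6,255,255),(495,280,560,365)); r2=cv2.minAreaRect(np.vstack(rb)); print('red',r2,[np.round(onz(t,*p,38)[:2]).tolist() for p in cv2.boxPoints(r2)])
hs=comps(s,(0,0,0),(180,255,45),(300,365,335,410))[0]; print('handle scene',cv2.minAreaRect(hs))
# orange rim
og=comps(t,(8,120,50),(18,255,255),(320,318,385,385),5); e=cv2.fitEllipse(cv2.convexHull(np.vstack(og))); print('orange',e,onz(t,*e[0],112))
ye=comps(t,(24,150,80),(34,255,255),(265,380,310,420))[0]; print('arrow',cv2.minEnclosingCircle(ye)[0],onz(t,*np.mean(ye[:,0],0),13))
dk=comps(t,(0,0,0),(180,255,45),(285,280,325,340)); 
for d in dk[:3]: print('bar top',cv2.contourArea(d),cv2.minAreaRect(d))
for z in [('carton',453,403,30),('tin',545,415,46),('wrench1',505,242,8),('wrench2',573,220,8),('sd1',409,261,8),('sd2',445,178,20),('brown',461,302,80),('bigscoop',664,455,40),('bighandle',664,362,45),('sprayfoot',188,258,0)]:
    print(z[0],np.round(onz(t,z[1]/k,z[2]/k,z[3])))
a=t['bgr'][165:290,155:285]; b=t['bgr'][180:260,340:400]
cv2.imwrite('pics/crop1.png',np.hstack([cv2.resize(a,(416,400),interpolation=cv2.INTER_CUBIC),cv2.resize(b,(300,400),interpolation=cv2.INTER_CUBIC)]))
E
python3 m.py
```

```text
handle top ((379.3965759277344, 196.25863647460938), (5.013774394989014, 23.211917877197266), 21.801406860351562)
handle corners z45 [[562.0, -310.0], [625.0, -335.0], [620.0, -348.0], [557.0, -324.0]]
red ((367.6034851074219, 226.2413787841797), (19.869401931762695, 40.48158264160156), 21.801406860351562) [[461.0, -250.0], [570.0, -292.0], [550.0, -344.0], [442.0, -302.0]]
handle scene ((220.5, 270.5), (21.0, 5.0), 90.0)
orange ((251.16807556152344, 250.57322692871094), (34.76131820678711, 51.874183654785156), 119.63795471191406) [424.22570908  25.59745892 112.        ]
arrow (199.9882354736328, 283.5411682128906) [331.65652349 175.42878238  13.        ]
bar top 382.0 ((213.80055236816406, 213.4537353515625), (34.89712905883789, 25.773693084716797), 81.25383758544922)
bar top 28.0 ((206.0, 196.5), (3.0, 14.0), 90.0)
carton [ 344. -157.   30.]
tin [ 327. -335.   46.]
wrench1 [ 675. -259.    8.]
wrench2 [ 724. -398.    8.]
sd1 [631. -63.   8.]
sd2 [ 805. -133.   20.]
brown [ 539. -167.   80.]
bigscoop [ 258. -561.   40.]
bighandle [ 435. -564.   45.]
sprayfoot [629. 396.   0.]
```

View pics/crop1.png

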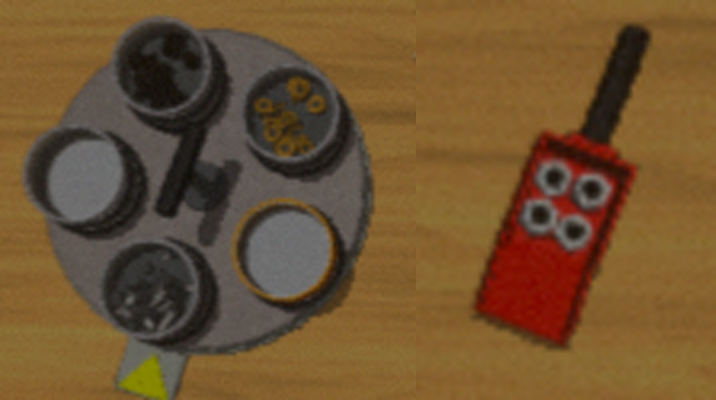

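The crop confirms the choice. The small scoop holds stacked nuts (four visible on top), with its handle end at crop (633,35). The orange jar's rim is centred at crop (288,252), and the T-bar runs from (197,128) to (166,212).

```bash
cat >> h.py <<'E'
def quat(r): return R.from_quat([r[1],r[2],r[3],r[0]])
def down(yaw): # tool down, tool x at yaw deg
    a=np.radians(yaw); x=np.array([np.cos(a),np.sin(a),0]); z=np.array([0,0,-1.]); return R.from_matrix(np.column_stack([x,np.cross(z,x),z]))
def rows(targets,base=None):
    """shift cm / rotvec deg of world targets [(pos mm,R)] from base commanded pose"""
    s=ctrl.sense()
    p0,r0=(np.array(s['eef_pos']),quat(s['ee_rot'])) if base is None else base
    for p,r in targets:
        print(np.round(r0.inv().apply(np.array(p)-p0)/10,2).tolist(),np.round((r0.inv()*r).as_rotvec(degrees=True),1).tolist())
E
python3 - <<'E'
from h import *
c=json.load(open('top.json')); s=json.load(open('scene.json'))
f=lambda x,y,z:onz(c,155+(x+.5)/3.2-.5,165+(y+.5)/3.2-.5,z)[:2]
cr=[f(*p,114) for p in((288.5,252),(294,119),(164,70),(77,177),(152,288))]
ax=np.mean(cr,0); print('axis',ax)
for q in cr: d=q-ax; print(np.round(q,1),np.hypot(*d).round(1),np.degrees(np.arctan2(d[1],d[0])).round(1))
print('disk mid',f(208,191,34))
a,b=f(197,128,178),f(166,212,178); print('bar',a,b,(a+b)/2,np.degrees(np.arctan2(*(a-b)[::-1])))
ar=f(147,382,13); d=ar-ax; print('arrow',ar,np.degrees(np.arctan2(d[1],d[0])))
# scoop check in both views
sx=np.array([np.cos(np.radians(-21.3)),np.sin(np.radians(-21.3))]); g=np.array([588.5,-328.5])
print('handle end proj scene',np.array(proj(s,[*(g+38*sx),45]))*1.4286,'lip mid top/scene',np.array(proj(c,[*(g-148*sx),30]))*1.4286,np.array(proj(s,[*(g-148*sx),30]))*1.4286, 'handle mid scene',proj(s,[*g,40]))
b=(np.array([120.1,511.1,231.3]),down(166.8))
rows([([588.5,-328.5,z],down(158.7)) for z in(231,120,16)],b)
E
```

```text
axis [501.6025305  124.70853937]
[443.   43.3] 100.4 -125.7
[556.4  42.6] 98.7 -56.3
[596.2 155.5] 99.5 18.0
[502.4 225.2] 100.5 89.5
[410. 157.] 97.1 160.6
disk mid [501.03926111 124.85892913]
bar [537.90803496 115.3737089 ] [468.80602429 137.49858888] [503.35702963 126.43614889] -17.753874637265426
arrow [330.53702464 175.0295652 ] 163.60810398936252
handle end proj scene [314.4152072  396.14963581] lip mid top/scene [513.21263274 350.68139799] [316.22841605 334.390996  ] handle mid scene (np.float64(220.40648019079308), np.float64(268.25175544663205))
[-64.77, -71.05, 0.03] [0.0, 0.0, 8.1]
[-64.77, -71.05, 11.13] [0.0, 0.0, 8.1]
[-64.77, -71.05, 21.53] [0.0, 0.0, 8.1]
```

Emit:
step_arm --increments '[[[-6,-5,0],[0,0,2],100],[[-12,-12,0],[0,0,4],100],[[-17,-18,0],[0,0,6],100],[[-22,-23,0],[0,0,8.1],100],[[-26,-28,0],[0,0,8.1],100],[[-30,-33,0],[0,0,8.1],100],[[-34,-38,0],[0,0,8.1],100],[[-39,-43,0],[0,0,8.1],100]]' --squeeze 100

```text
time_s: 1.1
eef_pos: [362.5, 72.5, 231.4]
ee_rot: [0.0, 0.185, 0.983, 0.0]
force: [0.8, 1.5, 0.0]
grip_width: 1.004
grip_force: 0.0
```

```bash
python3 -c "
from h import *
print(ctrl.sense()['eef_pos'],ctrl.sense()['time_s'])
rows([([588.5,-328.5,z],down(158.7)) for z in(231,120,16)])"
```

```text
[362.53468866  72.46813162 231.39120446] 1.1
[-35.64, -29.12, 0.05] [0.0, 0.0, -0.0]
[-35.64, -29.13, 11.15] [0.0, 0.0, -0.0]
[-35.63, -29.13, 21.55] [0.0, 0.0, -0.0]
```

Emit:
step_arm --increments '[[[-5,-4,0],[0,0,0],100],[[-10,-8.2,0],[0,0,0],100],[[-15,-12.3,0],[0,0,0],100],[[-20,-16.4,0],[0,0,0],100],[[-25,-20.5,1],[0,0,0],100],[[-30,-24.5,4],[0,0,0],100],[[-35.6,-29.1,8],[0,0,0],100],[[-35.6,-29.1,12],[0,0,0],100]]'

```text
time_s: 2.1
eef_pos: [587.7, -326.3, 115.6]
ee_rot: [0.001, 0.186, 0.983, -0.001]
force: [-0.0, -0.0, -0.4]
grip_width: 1.003
grip_force: 0.0
```

```bash
python3 -c "
from h import *
print(ctrl.sense()['eef_pos'],ctrl.sense()['time_s'])
rows([([588.5,-328.5,z],down(158.7)) for z in(120,16)])
c=cap('top'); a=c['bgr'][150:260,320:420]
cv2.imwrite('pics/crop2.png',cv2.resize(a,None,fx=5,fy=5,interpolation=cv2.INTER_CUBIC))"
```

```text
[ 587.69828727 -326.3432567   115.58374302] 2.1
[-0.15, -0.17, -0.44] [-0.1, 0.2, -0.1]
[-0.12, -0.16, 9.96] [-0.1, 0.2, -0.1]
```

View pics/crop2.png

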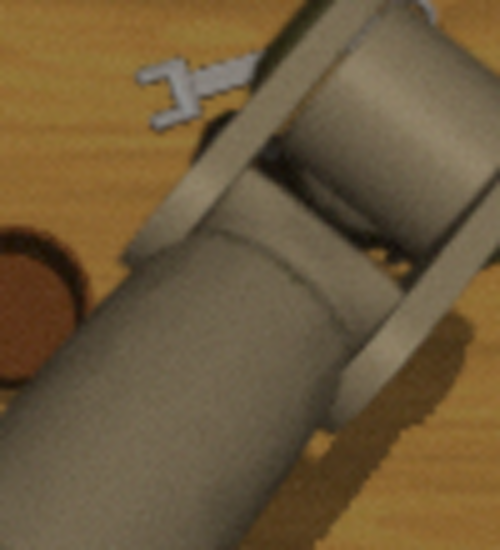

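Emit:
step_arm --increments '[[[0,0,4],[0,0,0],100],[[0,0,7.5],[0,0,0],100],[[0,0,9.5],[0,0,0],100],[[0,0,9.5],[0,0,0],100],[[0,0,9.5],[0,0,0],0],[[0,0,9.5],[0,0,0],0],[[0,0,9.5],[0,0,0],0],[[0,0,9.5],[0,0,0],0]]' --squeeze 100

```text
time_s: 3.15
eef_pos: [586.7, -323.9, 21.6]
ee_rot: [0.0, 0.185, 0.983, -0.0]
force: [-0.6, 2.1, 7.0]
grip_width: 0.164
grip_force: 99.1
```

Emit:
step_arm --increments '[[[0,0,0],[0,0,0],0],[[0,0,0],[0,0,0],0]]'

```text
time_s: 3.4
eef_pos: [586.8, -323.8, 21.7]
ee_rot: [0.0, 0.185, 0.983, -0.0]
force: [-1.3, 0.2, 5.2]
grip_width: 0.163
grip_force: 97.8
```

Emit:
step_arm --increments '[[[0,0,-3],[0,0,0],0],[[0,0,-6],[0,0,0],0],[[0,0,-10],[0,0,0],0],[[0,0,-14],[0,0,0],0],[[0,0,-18],[0,0,0],0],[[0,0,-18],[0,0,0],0],[[0,0,-18],[0,0,0],0]]'

```text
time_s: 4.28
eef_pos: [586.1, -323.2, 199.0]
ee_rot: [-0.001, 0.185, 0.983, 0.001]
force: [-0.4, -0.4, -3.5]
grip_width: 0.165
grip_force: 98.1
```

```bash
python3 -c "
from h import *
s=ctrl.sense();print(s['eef_pos'],s['force'],s['wrist_torque'],s['joints'])
c=cap('scene'); a=c['bgr'][130:310,150:330]
cv2.imwrite('pics/crop3.png',cv2.resize(a,None,fx=3.3,fy=3.3,interpolation=cv2.INTER_CUBIC))"
```

```text
[ 586.13602394 -323.22304345  198.98792116] [-0.36749069 -0.38228293 -3.50518332] [ 0.0106874  -0.10654587 -0.03640698] [-6.78614013e-01  6.66236369e-01  1.03933104e+00  6.06085022e-05
  1.43893860e+00 -1.87718404e+00]
```

View pics/crop3.png

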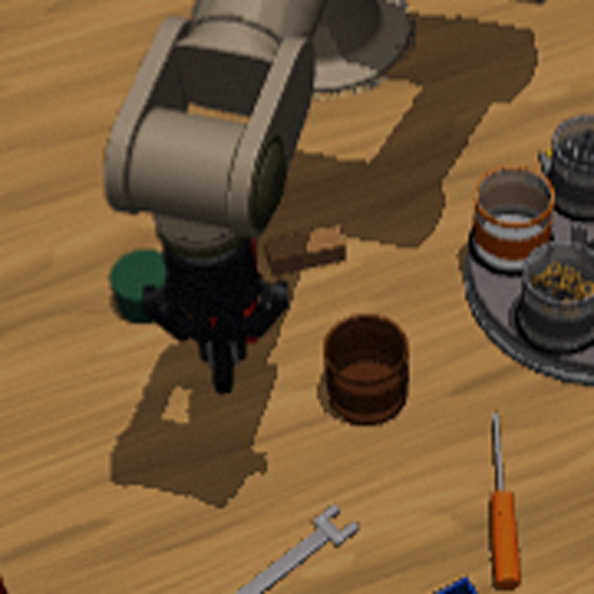

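Picture: the scoop is held in the gripper, clear of the bench; brown tub at (366,370), orange jar at (513,220) in the crop, undisturbed.

```bash
cat >> h.py <<'E'
LIP=np.array([144.7,0,-8.4])
def pour(lipP,th,yaw=158.7):
    r=down(yaw)*R.from_euler('y',-th,degrees=True)
    return np.array(lipP)-r.apply(LIP),r
E
python3 -c "
from h import *
rows([pour([453,39.6,207],0),pour([453,39.6,165],34),pour([453,39.6,130],34)])
b=pour([453,39.6,207],0);print(b[0])
rows([pour([453,39.6,z],t) for z,t in((200,6),(193,13),(185,20),(175,27),(165,34),(150,34),(130,34))],b)
b=pour([453,39.6,130],34)
rows([pour([453,39.6,130],t) for t in(38,41,44,47,50,53,56,59)],b)
b=pour([453,39.6,130],59)
rows([pour([453,39.6,130],t) for t in(62,65,68,70)],b)
"
```

```text
[11.12, 28.96, 0.08] [0.1, -0.2, -0.0]
[13.13, 28.96, -3.95] [0.1, -34.2, -0.0]
[13.12, 28.96, -0.45] [0.1, -34.2, -0.0]
[587.81572063 -12.96245305 198.6       ]
[-0.01, -0.0, -0.82] [0.0, -6.0, 0.0]
[0.18, 0.0, -1.88] [0.0, -13.0, -0.0]
[0.59, 0.0, -2.8] [0.0, -20.0, 0.0]
[1.2, -0.0, -3.46] [0.0, -27.0, 0.0]
[2.0, -0.0, -4.04] [0.0, -34.0, 0.0]
[2.0, -0.0, -2.54] [0.0, -34.0, 0.0]
[2.0, -0.0, -0.54] [0.0, -34.0, 0.0]
[-0.02, 0.0, -1.01] [0.0, -4.0, -0.0]
[0.01, 0.0, -1.77] [-0.0, -7.0, -0.0]
[0.07, 0.0, -2.53] [0.0, -10.0, 0.0]
[0.18, 0.0, -3.28] [0.0, -13.0, 0.0]
[0.33, 0.0, -4.02] [0.0, -16.0, 0.0]
[0.51, 0.0, -4.76] [-0.0, -19.0, -0.0]
[0.74, 0.0, -5.48] [-0.0, -22.0, -0.0]
[1.0, 0.0, -6.19] [0.0, -25.0, 0.0]
[-0.02, 0.0, -0.76] [-0.0, -3.0, 0.0]
[-0.01, 0.0, -1.52] [-0.0, -6.0, 0.0]
[0.05, 0.0, -2.27] [-0.0, -9.0, 0.0]
[0.11, 0.0, -2.78] [-0.0, -11.0, 0.0]
```

Emit:
step_arm --increments '[[[1,2,0],[0,0,0],0],[[3,6.5,0],[0,0,0],0],[[5,11.5,0],[0,0,0],0],[[7,16.5,0],[0,0,0],0],[[9,21.5,0],[0,0,0],0],[[10.5,26,0],[0,0,0],0],[[11.1,28.5,0],[0,0,0],0],[[11.1,29,0],[0,0,0],0]]'

```text
time_s: 5.32
eef_pos: [588.2, -11.6, 199.6]
ee_rot: [-0.001, 0.184, 0.983, 0.0]
force: [0.4, -0.1, -3.1]
grip_width: 0.162
grip_force: 98.2
```

Emit:
step_arm --increments '[[[0,0,-0.8],[0,-6,0],0],[[0.2,0,-1.9],[0,-13,0],0],[[0.6,0,-2.8],[0,-20,0],0],[[1.2,0,-3.5],[0,-27,0],0],[[2,0,-4],[0,-34,0],0],[[2,0,-4],[0,-34,0],0]]'

```text
time_s: 6.08
eef_pos: [568.5, -6.0, 239.7]
ee_rot: [0.286, 0.177, 0.94, -0.054]
force: [1.3, 0.5, -2.8]
grip_width: 0.163
grip_force: 98.2
```

```bash
python3 -c "
from h import *
s=ctrl.sense();p=s['eef_pos'];r=quat(s['ee_rot']);print(p,p+r.apply(LIP),s['joints'])
rows([pour([453,39.6,z],34) for z in (165,130)])
ims=[]
for n,b in (('scene',(120,230,250,400)),('top',(160,280,160,340))):
    c=cap(n); a=c['bgr'][b[0]:b[1],b[2]:b[3]]; ims.append(cv2.resize(a,(480,int(480*a.shape[0]/a.shape[1])),interpolation=cv2.INTER_CUBIC)[:300]); print(n,proj(c,p+r.apply(LIP)))
ims=[cv2.copyMakeBorder(i,0,320-i.shape[0],0,0,0) for i in ims]
cv2.imwrite('pics/crop4.png',cv2.resize(np.hstack(ims),(800,267)))"
```

```text
[568.45429538  -6.01463926 239.73453478] [452.08055871  39.36166971 166.20362972] [-0.16352652  0.15542595  1.79363197 -0.20084496  0.62235873 -1.23309174]
[0.0, 0.06, 0.09] [-0.1, -0.2, 0.0]
[1.95, 0.06, 3.0] [-0.1, -0.2, 0.0]
scene (np.float64(304.429896316569), np.float64(180.2204056137086))
top (np.float64(244.6035342318575), np.float64(238.6026442744527))
```

View pics/crop4.png

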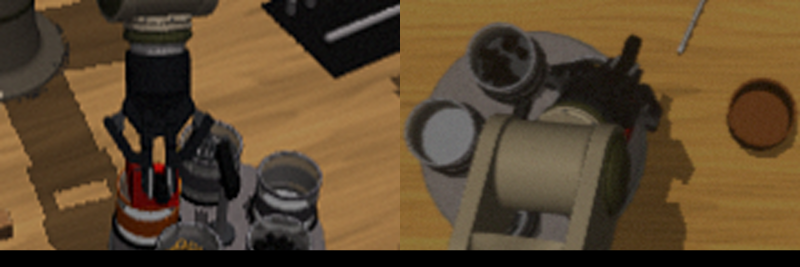

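Picture: the red scoop is tipped over the orange jar (left view, scoop at (160,180) and jar band at (148,222)), in line with it. The top view is covered by the arm.

Emit:
step_arm --increments '[[[0.7,0,1],[0,0,0],0],[[1.5,0,2.2],[0,0,0],0],[[2,0,2.9],[0,0,0],0],[[2,0,2.9],[0,0,0],0]]'

```text
time_s: 6.68
eef_pos: [569.4, -5.7, 204.7]
ee_rot: [0.286, 0.177, 0.94, -0.054]
force: [-0.3, -0.1, -3.0]
grip_width: 0.166
grip_force: 98.2
```

Emit:
step_arm --increments '[[[0,0,-1],[0,-4,0],0],[[0,0,-1.8],[0,-7,0],0],[[0.1,0,-2.5],[0,-10,0],0],[[0.2,0,-3.3],[0,-13,0],0],[[0.3,0,-4],[0,-16,0],0],[[0.5,0,-4.8],[0,-19,0],0],[[0.7,0,-5.5],[0,-22,0],0],[[1,0,-6.2],[0,-25,0],0]]'

```text
time_s: 7.68
eef_pos: [528.3, 6.2, 273.3]
ee_rot: [0.471, 0.161, 0.863, -0.085]
force: [-0.2, 0.2, -1.1]
grip_width: 0.166
grip_force: 98.4
```

```bash
python3 -c "
from h import *
s=ctrl.sense();p=s['eef_pos'];r=quat(s['ee_rot']);print(p,p+r.apply(LIP),s['joints'],s['force'],s['wrist_torque'])
rows([pour([453,39.6,130],t) for t in (59,62,65,68)])"
```

```text
[528.34523774   6.22457722 273.32900655] [448.75706294  37.50952248 156.30069958] [-0.10494408 -0.02354275  2.10507703 -1.23084849  0.22954277 -0.19943725] [-0.2392167   0.24360261 -1.13010666] [0.17630572 0.47853056 0.01970306]
[2.02, 0.36, 1.23] [0.4, -1.8, -0.1]
[2.02, 0.37, 0.47] [0.4, -4.8, -0.1]
[2.06, 0.37, -0.28] [0.4, -7.8, -0.1]
[2.14, 0.38, -1.04] [0.4, -10.8, -0.2]
```

```bash
python3 -c "
from h import *
c=cap('scene'); a=c['bgr'][110:250,240:400]
cv2.imwrite('pics/crop5.png',cv2.resize(a,None,fx=4.2,fy=4.2,interpolation=cv2.INTER_CUBIC))
for y in (170,178,185):
  print(y);rows([pour([452,43,z],t,y) for z,t in((150,57),(135,57),(132,62),(132,66))])"
```

```text
170
[0.75, 2.34, 0.48] [-9.1, 0.4, -6.2]
[2.02, 2.33, 1.28] [-9.1, 0.4, -6.2]
[2.23, 2.13, 0.2] [-9.3, -4.6, -5.8]
[2.28, 1.97, -0.8] [-9.5, -8.5, -5.4]
178
[0.92, 3.49, 0.22] [-15.8, 0.5, -10.5]
[2.19, 3.49, 1.03] [-15.8, 0.5, -10.5]
[2.38, 3.15, -0.03] [-16.2, -4.5, -9.8]
[2.41, 2.86, -1.0] [-16.6, -8.5, -9.2]
185
[1.14, 4.46, -0.12] [-21.7, 0.5, -14.3]
[2.41, 4.45, 0.69] [-21.7, 0.5, -14.3]
[2.57, 4.0, -0.32] [-22.3, -4.4, -13.3]
[2.58, 3.61, -1.26] [-22.7, -8.4, -12.6]
```

View pics/crop5.png

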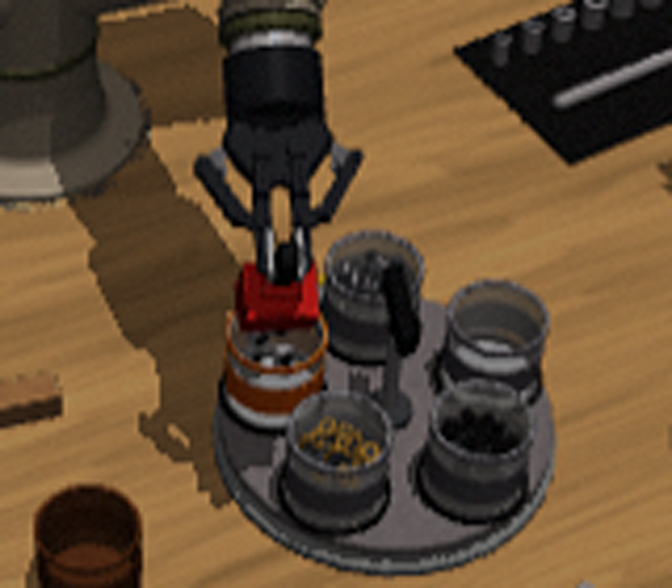

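Picture: nuts are visible inside the orange jar at (280,350), with the scoop tipped above it. I'll turn the heading away from the joint-4 limit and tip further so that every nut comes out.

Emit:
step_arm --increments '[[[0.2,1.2,0],[-4.5,0,-3],0],[[0.4,2.3,0],[-9,0,-6],0],[[0.4,2.3,0],[-9,0,-6],0]]'

```text
time_s: 8.1
eef_pos: [533.1, 27.3, 267.6]
ee_rot: [0.471, 0.089, 0.876, -0.046]
force: [0.1, 0.1, -1.1]
grip_width: 0.162
grip_force: 98.5
```

```bash
python3 -c "
from h import *
s=ctrl.sense();p=s['eef_pos'];r=quat(s['ee_rot']);print(p,p+r.apply(LIP),r.as_matrix()[:,0],s['joints'],s['force'])
rows([pour([452,43,z],t,170) for z,t in((140,60),(135,66),(135,70))])"
```

```text
[533.1214221   27.30524374 267.57471677] [448.12655344  44.95771057 151.50184002] [-0.53990907  0.11246071 -0.83417671] [-0.14800974 -0.03384956  2.12533516 -0.57913054  0.07646696 -0.96136175] [ 0.06349969  0.06799659 -1.10740891]
[0.71, 0.13, 0.1] [-1.2, -3.5, -0.9]
[1.21, 0.09, -1.13] [-1.2, -9.5, -0.9]
[1.35, 0.07, -2.14] [-1.2, -13.5, -0.8]
```

```bash
python3 -c "
from h import *
rows([pour([455,43,160],60,170),pour([457,43,168],64,170),pour([455,43,170],50,165),pour([455,43,180],40,160),pour([455,43,190],30,158.7),pour([455,43,197],20,158.7),pour([455,43,200],10,158.7),pour([455,43,207],0,158.7)])"
```

```text
[-1.12, 0.19, -0.75] [-1.2, -3.5, -0.9]
[-1.86, 0.22, -2.04] [-1.2, -7.5, -0.9]
[-1.74, -0.62, 1.2] [2.9, 6.5, 2.0]
[-1.87, -1.74, 2.99] [6.5, 16.5, 5.6]
[-1.61, -2.23, 4.68] [6.9, 26.4, 7.1]
[-0.74, -2.39, 6.36] [6.3, 36.4, 7.7]
[0.8, -2.49, 7.98] [5.7, 46.4, 8.3]
[2.28, -2.51, 9.05] [5.0, 56.4, 8.9]
```

Emit:
step_arm --increments '[[[-1.1,0.2,-0.8],[-1,-3.5,-1],0],[[-1.9,0.2,-2],[-1,-7.5,-1],0],[[-1.9,0.2,-2],[-1,-7.5,-1],0],[[-1.9,0.6,-2],[-1,-7.5,-1],0],[[-1.9,-0.2,-2],[-1,-7.5,-1],0],[[-1.9,0.2,-2],[-1,-7.5,-1],0]]'

```text
time_s: 8.85
eef_pos: [525.3, 29.4, 306.9]
ee_rot: [0.519, 0.074, 0.85, -0.048]
force: [0.1, 0.9, -2.2]
grip_width: 0.159
grip_force: 98.6
```

```bash
python3 -c "
from h import *
s=ctrl.sense();p=s['eef_pos'];r=quat(s['ee_rot']);print(p,p+r.apply(LIP),r.as_matrix()[:,0],s['joints'],s['force'])
rows([pour([455,43,170],54,168),pour([455,43,174],46,165),pour([455,43,180],38,162),pour([455,43,190],30,158.7),pour([455,43,197],20,158.7),pour([455,43,200],10,158.7),pour([455,43,207],0,158.7)])"
```

```text
[525.32652747  29.38539587 306.87131586] [452.87941248  41.67449916 181.93515829] [-0.44982661  0.07578515 -0.88989473] [-0.15834254 -0.11480646  2.15320618 -1.23242908  0.0184703  -0.33451241] [ 0.09351306  0.88961976 -2.23949534]
[1.28, -0.19, 2.92] [1.5, 8.9, 1.2]
[1.51, -0.79, 4.65] [3.9, 16.9, 3.1]
[1.84, -1.51, 6.16] [6.0, 24.8, 5.3]
[2.09, -2.39, 7.3] [8.1, 32.8, 8.0]
[3.14, -2.56, 8.86] [7.4, 42.7, 8.8]
[4.85, -2.65, 10.3] [6.7, 52.7, 9.5]
[6.44, -2.66, 11.2] [5.9, 62.7, 10.2]
```

Emit:
step_arm --increments '[[[1.3,-0.2,2.9],[1.5,8.9,1.2],0],[[1.5,-0.8,4.6],[3.9,16.9,3.1],0],[[1.8,-1.5,6.2],[6,24.8,5.3],0],[[2.1,-2.4,7.3],[8.1,32.8,8],0],[[3.1,-2.6,8.9],[7.4,42.7,8.8],0],[[4.8,-2.6,10.3],[6.7,52.7,9.5],0],[[6.4,-2.7,11.2],[5.9,62.7,10.2],0],[[6.4,-2.7,11.2],[5.9,62.7,10.2],0]]'

```text
time_s: 9.85
eef_pos: [590.0, -9.9, 197.6]
ee_rot: [-0.003, 0.184, 0.983, 0.002]
force: [0.8, -0.2, -2.3]
grip_width: 0.162
grip_force: 98.5
```

```bash
python3 -c "
from h import *
s=ctrl.sense();print(s['eef_pos'],s['joints'],s['force'])
rows([([586.8,-323.8,z],down(158.7)) for z in (198,24,20)])"
```

```text
[589.99086169  -9.91871574 197.55339542] [-0.21649217  0.48555134  1.33656177  0.00301068  1.3265233  -1.41736826] [ 0.82934761 -0.22253127 -2.28364735]
[-11.07, -29.37, -0.18] [0.1, -0.4, 0.1]
[-11.2, -29.4, 17.22] [0.1, -0.4, 0.1]
[-11.2, -29.4, 17.62] [0.1, -0.4, 0.1]
```

Emit:
step_arm --increments '[[[-2,-5,0],[0,0,0],0],[[-4,-10.5,0],[0,0,0],0],[[-6.2,-16.5,0],[0,0,0],0],[[-8.5,-22.5,0],[0,0,0],0],[[-11.1,-28,0],[0,-0.4,0],0],[[-11.1,-29.4,4],[0,-0.4,0],0],[[-11.1,-29.4,9],[0,-0.4,0],0],[[-11.1,-29.4,14],[0,-0.4,0],0]]'

```text
time_s: 10.85
eef_pos: [586.5, -323.9, 56.4]
ee_rot: [0.003, 0.184, 0.983, 0.0]
force: [0.1, -0.3, -1.3]
grip_width: 0.162
grip_force: 98.5
```

Emit:
step_arm --increments '[[[0,0,1.4],[0,0,0],0],[[0,0,2.6],[0,0,0],0],[[0,0,3.2],[0,0,0],0],[[0,0,3.4],[0,0,0],0],[[0,0,3.4],[0,0,0],0]]'

```text
time_s: 11.48
eef_pos: [587.2, -323.7, 25.3]
ee_rot: [0.004, 0.185, 0.983, 0.0]
force: [0.1, -0.6, -1.6]
grip_width: 0.163
grip_force: 98.4
```

Emit:
step_arm --increments '[[[0,0,0.2],[0,-0.2,0],0],[[0,0,0.4],[0,-0.4,0],0],[[0,0,0.5],[0,-0.5,0],0]]'

```text
time_s: 11.85
eef_pos: [587.5, -323.9, 21.7]
ee_rot: [0.009, 0.185, 0.983, -0.001]
force: [-2.1, 1.8, 16.1]
grip_width: 0.163
grip_force: 101.0
```

```bash
python3 -c "
from h import *
s=ctrl.sense();print(s['eef_pos'],s['ee_rot'],s['force'],s['wrist_torque'])"
```

```text
[ 587.53683607 -323.89862165   21.6710802 ] [ 8.82418160e-03  1.84648533e-01  9.82764666e-01 -8.15047825e-04] [-2.13767615  1.82728697 16.07615817] [ 0.64626194  1.10303876 -0.00239921]
```

Emit:
step_arm --increments '[[[0,0,-0.2],[0,0.8,0],0],[[0,0,-0.2],[0,1,0],30],[[0,0,-0.2],[0,1,0],60],[[0,0,-0.2],[0,1,0],100],[[0,0,-0.2],[0,1,0],100],[[0,0,-4],[0,1,0],100],[[0,0,-10],[0,1,0],100],[[0,0,-16],[0,1,0],100]]'

```text
time_s: 12.85
eef_pos: [584.2, -322.8, 181.2]
ee_rot: [-0.001, 0.185, 0.983, 0.001]
force: [-0.0, 0.4, 0.2]
grip_width: 1.0
grip_force: 0.0
```

```bash
python3 -c "
from h import *
print(ctrl.sense()['eef_pos'])
rows([([587,-200,215],down(125)),([501.5,124.8,250],down(72.2))])
s=ctrl.sense();print(s['joints'])"
```

```text
[ 584.23837326 -322.78979759  181.22816848]
[4.21, 11.55, -3.34] [0.1, -0.2, 33.7]
[23.98, 38.71, -6.72] [0.0, -0.2, 86.5]
[-6.80579148e-01  6.72561245e-01  1.07448618e+00  1.80177981e-03
  1.39746887e+00 -1.87995263e+00]
```

Emit:
step_arm --increments '[[[1,4,-3],[0,0,0],100],[[3,9,-5],[0,0,0],100],[[5,14.5,-5],[0,0,0],100],[[7,20,-5],[0,0,-1],100],[[9,26,-5],[0,0,-2],100],[[11,31,-5],[0,0,-3],100],[[13,36,-5],[0,0,-3.5],100],[[15,40,-5],[0,0,-3.5],100]]'

```text
time_s: 13.85
eef_pos: [589.8, 106.1, 230.8]
ee_rot: [-0.001, 0.154, 0.988, 0.001]
force: [0.3, 0.3, 0.4]
grip_width: 0.997
grip_force: 0.0
```

```bash
python3 -c "
from h import *
s=ctrl.sense();print(s['eef_pos'],s['joints'])
rows([([501.5,124.8,z],down(162.2)) for z in (230,146)])
c=cap('top'); d=cap('scene'); a=c['bgr'][170:260,330:410]; b=d['bgr'][150:270,260:380]; e=d['bgr'][225:285,200:240]
cv2.imwrite('pics/crop6.png',np.hstack([cv2.resize(a,(270,300),interpolation=cv2.INTER_CUBIC),cv2.resize(b,(300,300),interpolation=cv2.INTER_CUBIC),cv2.resize(e,(200,300),interpolation=cv2.INTER_CUBIC)]))"
```

```text
[589.77088742 106.12907415 230.83021871] [-0.01862507  0.47933618  1.25865682  0.00315586  1.40434844 -1.280218  ]
[8.98, -0.91, 0.09] [0.2, -0.1, 0.1]
[8.96, -0.94, 8.49] [0.2, -0.1, 0.1]
```

View pics/crop6.png

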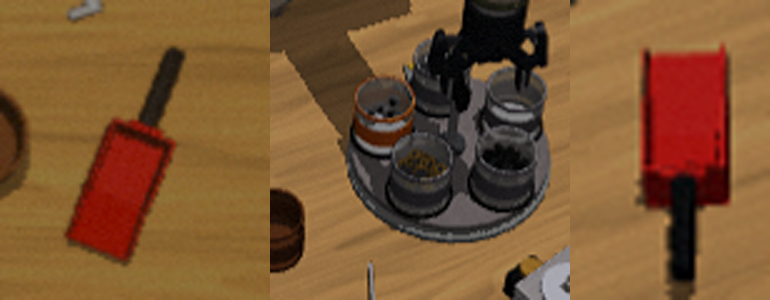

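Picture: the scoop is empty and standing on the bench (left (125,190), right (685,150)). The nuts are in the orange jar at (385,105), and the turntable has not turned.

Emit:
step_arm --increments '[[[4.5,-0.5,0],[0,0,0],100],[[9,-0.9,0],[0,0,0],100],[[9,-0.9,0],[0,0,0],100],[[9,-0.9,4],[0,0,0],100],[[9,-0.9,7],[0,0,0],100],[[9,-0.9,8.3],[0,0,0],100],[[9,-0.9,8.3],[0,0,0],100],[[9,-0.9,8.3],[0,0,0],60]]' --squeeze 60

```text
time_s: 14.95
eef_pos: [502.4, 123.1, 149.1]
ee_rot: [0.0, 0.155, 0.988, 0.002]
force: [-0.4, -0.2, -0.1]
grip_width: 0.812
grip_force: 0.0
```

Emit:
step_arm --increments '[[[0,0,0],[0,0,0],30],[[0,0,0],[0,0,0],0],[[0,0,0],[0,0,0],0],[[0,0,0],[0,0,0],0]]'

```text
time_s: 15.45
eef_pos: [503.4, 128.8, 149.1]
ee_rot: [0.002, 0.155, 0.988, 0.007]
force: [12.0, 37.6, -1.8]
grip_width: 0.175
grip_force: 59.5
```

```bash
python3 -c "
from h import *
s=ctrl.sense();print(s['eef_pos'],s['joints'],s['force'],s['wrist_torque'],s['grip_width'],s['grip_force'])
rows([([501.5,124.8,148],down(162.2))])"
```

```text
[503.40551108 128.82313828 149.12308113] [ 0.01776712  0.3760498   1.63632768  0.01547054  1.12250105 -1.24942528] [12.02031622 37.58693644 -1.79877837] [ 4.98883163 -1.49662194  0.12902675] 0.17530369950400512 59.4625586271286
[0.06, -0.44, 0.11] [0.9, 0.1, 0.0]
```

Emit:
step_arm --increments '[[[0,0.3,0],[0,0,0],0],[[0,0.55,0],[0,0,0],0],[[0,0.55,0],[0,0,0],0]]'

```text
time_s: 15.82
eef_pos: [503.4, 128.9, 149.1]
ee_rot: [-0.0, 0.154, 0.988, 0.002]
force: [-2.6, 1.4, 8.0]
grip_width: 0.176
grip_force: 60.9
```

```bash
python3 -c "
from h import *
s=ctrl.sense();print(s['eef_pos'],s['ee_rot'],s['force'],s['wrist_torque'],s['grip_width'],s['grip_force'])"
```

```text
[503.37598425 128.93489132 149.06017885] [-1.43544777e-04  1.54362362e-01  9.88012954e-01  1.62555371e-03] [-2.55500337  1.36487227  8.00420974] [0.20972461 0.43787092 0.06666519] 0.1756611596568377 60.8533251285553
```

Emit:
step_arm --increments '[[[0,0,0],[0,0,1.5],0],[[0,0,0],[0,0,4.5],0],[[0,0,0],[0,0,8.5],0],[[0,0,0],[0,0,13],0],[[0,0,0],[0,0,17.5],0],[[0,0,0],[0,0,22],0],[[0,0,0],[0,0,26],0],[[0,0,0],[0,0,28],0]]'

```text
time_s: 16.82
eef_pos: [503.7, 129.4, 149.1]
ee_rot: [-0.0, 0.39, 0.921, 0.002]
force: [-0.3, 5.2, 7.2]
grip_width: 0.176
grip_force: 60.6
```

Emit:
step_arm --increments '[[[0,0,0],[0,0,2],0],[[0,0,0],[0,0,6],0],[[0,0,0],[0,0,10],0],[[0,0,0],[0,0,14.5],0],[[0,0,0],[0,0,19],0],[[0,0,0],[0,0,23],0],[[0,0,0],[0,0,26],0],[[0,0,0],[0,0,28],0]]'

```text
time_s: 17.82
eef_pos: [504.2, 129.6, 149.1]
ee_rot: [-0.0, 0.601, 0.799, 0.003]
force: [2.8, 8.4, 4.9]
grip_width: 0.175
grip_force: 60.3
```

```bash
python3 -c "
from h import *
s=ctrl.sense();print(s['eef_pos'],s['ee_rot'],s['force'],s['wrist_torque'],s['joints'],s['grip_force'])
x=quat(s['ee_rot']).as_matrix()[:,0];print(np.degrees(np.arctan2(x[1],x[0])))"
```

```text
[504.16570414 129.64565127 149.09044182] [-4.71607280e-04  6.00792736e-01  7.99399610e-01  2.85103940e-03] [2.80530862 8.43158199 4.9115336 ] [ 0.87657848 -0.32344561  0.04567266] [ 0.02383779  0.38103214  1.62900708  0.00559784  1.1287663  -0.26035504] 60.309873819351196
106.1467297302355
```

Emit:
step_arm --increments '[[[0,0.1,0],[0,0,2],0],[[0,0.1,0],[0,0,5],0],[[0,0.1,0],[0,0,8.5],0],[[0,0.1,0],[0,0,11.5],0],[[0,0.1,0],[0,0,13.5],0],[[0,0.1,0],[0,0,14],0],[[0,0.1,0],[0,0,14],0]]'

```text
time_s: 18.7
eef_pos: [504.4, 129.7, 149.0]
ee_rot: [-0.001, 0.693, 0.721, 0.002]
force: [-3.0, 5.5, 8.0]
grip_width: 0.177
grip_force: 60.7
```

```bash
python3 -c "
from h import *
s=ctrl.sense();print(s['eef_pos'],s['force'],s['dq'],s['grip_force'])
x=quat(s['ee_rot']).as_matrix()[:,0];print(np.degrees(np.arctan2(x[1],x[0])))
c=cap('top'); d=cap('scene'); a=c['bgr'][165:295,155:285]; b=d['bgr'][165:255,280:380]
cv2.imwrite('top9.png',c['bgr'])
cv2.imwrite('scene9.png',d['bgr'])
cv2.imwrite('pics/crop7.png',np.hstack([cv2.resize(a,(416,416),interpolation=cv2.INTER_CUBIC),cv2.resize(b,(380,416),interpolation=cv2.INTER_CUBIC)]))"
```

```text
[504.40752024 129.6803658  149.03394655] [-2.95048322  5.48712563  7.9762139 ] [ 0.00045014 -0.00018855  0.00138593 -0.00113119  0.00213581 -0.00117888] 60.72143197059631
92.21908910018017
```

View pics/crop7.png

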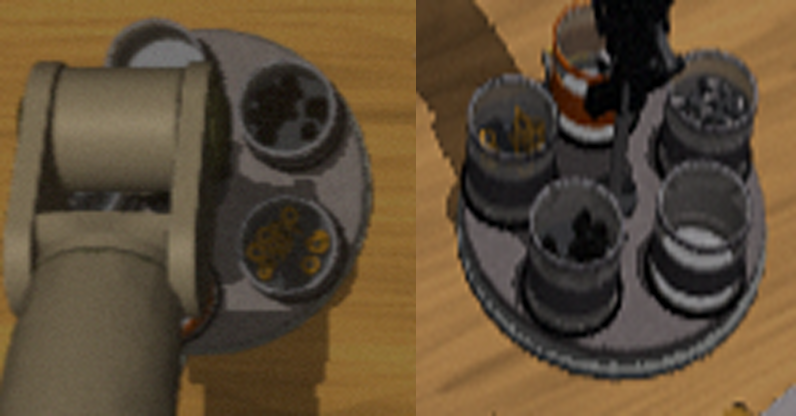

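Picture: the orange jar now stands behind the gripper at the arrow side (right view (580,70)), and all jars are seated. In the top view the black-filled rim is at (289,113) and the brass one at (290,248), which gives the angle.

```bash
python3 -c "
from h import *
c=json.load(open('top.json'));s=json.load(open('scene.json'))
f=lambda x,y,z:onz(c,155+(x+.5)/3.2-.5,165+(y+.5)/3.2-.5,z)[:2]
g=lambda x,y:onz(s,280+(x-416+.5)/3.8-.5,165+(y+.5)/4.622-.5,114)[:2]
ax=np.array([501.3,124.8])
for n,p,o in(('gold',f(290.5,248,114),72),('black',f(289,113.5,114),144),('gold s',g(512,116),72),('black s',g(576,223),144),('white s',g(704,207),216),('bolts s',g(711,97),288)):
  d=p-ax; print(n,p.round(1),np.hypot(*d).round(1),'orange az',(np.degrees(np.arctan2(d[1],d[0]))-o)%360)
pts=[g(512,116),g(576,223),g(704,207),g(711,97)]
A=np.array([[2*x,2*y,1] for x,y in pts]);b=[x*x+y*y for x,y in pts];q=np.linalg.lstsq(A,b,rcond=None)[0];print('scene axis',q[:2])
for p,o in zip(pts,(72,144,216,288)): d=p-q[:2];print((np.degrees(np.arctan2(d[1],d[0]))-o)%360)
i=cv2.imread('scene0.png');h=cv2.cvtColor(i,cv2.COLOR_BGR2HSV)
t=cv2.imread('top0.png');h=cv2.cvtColor(t,cv2.COLOR_BGR2HSV)[265:295,185:220];m=cv2.inRange(h,np.array((22,150,60)),np.array((36,255,255)));M=cv2.moments(m,True);u,v=M['m10']/M['m00']+185,M['m01']/M['m00']+265;p=onz(c,u,v,13);d=p[:2]-ax;print('arrow',p,np.degrees(np.arctan2(d[1],d[0])))
"
```

```text
gold [446.4  41.7] 99.6 orange az 164.55076577711037
black [561.  47.] 98.0 orange az 163.52145087973605
gold s [450.5  44.5] 95.0 orange az 165.67715660283415
black s [568.6  49.5] 101.0 orange az 167.76460009610565
white s [602.4 161.5] 107.5 orange az 163.95976591217453
bolts s [509.1 223.2] 98.7 orange az 157.45814482954646
scene axis [508.57291428 125.59395885]
162.38829063418882
164.2434413927192
164.95053984561864
161.68303374160195
arrow [333.00172374 177.36903218  13.        ] 162.6534749177277
```

```bash
python3 -c "
from h import *
print(ctrl.finish_job())"
```

```text
the job is handed in; nothing more can be done
None
```

I handed the job in. The nuts are in the orange jar, the empty scoop stands let go on the bench, and the jar is within about 1° of the arrow line by the camera (7° allowed), with the T-handle gripped at about 60 N; no verdict came back, and I judged all six nuts out because the scoop is empty.

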